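# Level and bolt the culture-plate tilter

## Robot

A 6-joint arm with a two-finger parallel gripper is mounted at the origin on the work surface. World frame = base frame: x ahead of the robot, y to its left, z up, the work surface at z = 0. Lengths are in mm, angles in rad, forces in N, time in s.
With the tool pointing down it reaches from about 350 to 875 mm from the base axis. Payload 4.2 kg.
Tool frame: the origin (TCP) lies at the very end of the fingers, on their centre line; the grasp point (between the pads) lies 19 mm behind it; z points along the fingers, y is the line along which they close (so a half turn about z gives the same grasp; the last joint's range is limited). The gripper opens to 87 mm and grips with 3 to 60 N. Pads are 19 mm wide; open, the fingers measure 117 mm over their backs; the gripper's body (75 mm by 190 mm) begins 51 mm behind the grasp point.
Start: joints at [-0.863, 0.385, 0.008, 0, -1.194, -0.259], TCP at [271.19, -563.077, 222.55] pointing down, gripper open.
Joint ranges: [-3.14, 3.14], [-1.21, 2.06], [-1.07, 1.41], [-3.16, 2.05], [-2.99, -0.16], [-3.1, 3.1]. Speed limits (rad/s): [2.79, 2.79, 3.14, 3.14, 3.14, 3.14].

## Interface

Orientations are given as a unit quaternion [x, y, z, w].
In Python, from cell import monitor, cams, workorder gives the robot as it stands.
- The arm moves only by the shell command python3 -m handwheel 'ROWS' [FORCE]. ROWS is JSON, a list of rows, each a list of 3 entries, a list of its own where there are three numbers: the gripper command: -1 is shut, 1 is fully open, values between are in proportion, then the shift along the world's x, y, z as a fraction of full scale, then the turn about the world's z as a fraction of full scale. In form: [[hand, [tx, ty, tz], turn], ...]. A call has 1 to 8 rows; each row shifts and turns the commanded pose from where the row before left it; what a row does not reach is not made up. Full scale, the value 1, is 0.025 m for a shift and 5 degrees for a turn. A row lasts 1/8 s, in which the tool goes at most 62.5 mm and 10.7 degrees, less where a joint would pass 70% of its speed; a pose out of reach is approached as far as the arm can. A call with a number of a shift or a turn outside -1 to 1 is refused whole. A call with a gripper value outside its range is refused whole. The fingers move at their own pace and stop on an object; FORCE is the grip in N (left out, the last holds). Time passes only in rows, so rows that do not move let the fingers close. It gives the time, the measured TCP pose, the force, the opening and the grip force at its end, in the units of the state.
- monitor.get_state(): the state, without advancing time (a new reading comes with each control period).
- cams.grab_frame(name): name is "scene" or "top" or "wrist"; returns the picture (480x640x3 uint8, red, green, blue); there is no depth.
- cams.get_calibration(name): a dict with "fx", "fy", "cx", "cy" (pixels), "eye" and "rotation" of the camera in the world. Camera axes: x right, y up, looking along -z (the intrinsics and any distortion apply to the point x, -y, -z); pixel columns grow to the right and rows downward; lengths in mm; the calibration is good to about 2 mm. A picture is of the moment at which its call begins: read the wrist's pose just before it. get_calibration takes no time and is no camera call; for the wrist camera it gives the pose at the moment of the call.
- workorder.job_done(): hands the job in; it is judged then, once.
Trained networks look in the newest picture that a camera, given by its name, has taken for a name from the list of things; names that differ only in an ending like _2 or _b are one class to them, and where a whole thing is asked for, a point or a joint stands for the part that bears it (a point fixed in the world has none). Each returns a list of dicts, best first, with "score" (0 to 1); they miss things now and then, are a little off and sometimes report something else, mostly with a low value. They report only what shows in the picture. A call takes as long as a camera call.
- cams.boxes_of(camera, thing): "box" ([left, top, width, height] as shares, 0 to 1, of the picture: columns of its width, rows of its height, round what is visible of it).
The state is a dict: "clock": time; "q": joint angles; "joint_vel": joint speeds; "tau": joint torques, N m; "eef_pos": TCP position; "eef_rot": TCP orientation; "force": force on the tool from outside, world axes, zero at the start; "wrist_torque": the same for the moment, N m; "width": opening from 0.0 (shut) to 1.0 (fully open); "finger_force": force on a finger pad.
Only numpy, scipy, OpenCV 4.12 (cv2) and the standard library are available. Lean on these libraries where they do the work, as an engineer would, in place of code of your own. Each camera call takes 0.05 s, during which the arm holds its last target. There are 200 camera calls.

## Task

The sprung blue tray of the culture-plate tilter is tipped up. Press it gently down until it lies level on the rubber bumper of its yellow catch, then, keeping it down, slide its bolt by the red knob fully home into the catch and let go, so that the tray stays level by itself. Do not force the bumper or the catch, do not lean on the culture plate, and leave the bottle, tube rack and beaker where they stand.

Things in the scene. Friction and masses are not known exactly. Their poses are not given: they have to be found in the camera images.
- tilter: Plate tilter: fixed white base 230 x 270 x 12 mm on the bench. Origin on the bench under the base (its x runs from -120 to +110, y from -125 to +145 mm); z up, x from the tray's free edge towards the hinge, y along the hinge line. Positions called 'in the tilter frame' are in this frame, in mm, with the tray level.
- hinge (a point): Middle of the tray's hinge line, at (90, 0, 55) in the tilter frame. A point at (-a, h) in (x, z) from the hinge line with the tray level moves to (-a cos q + h sin q, a sin q + h cos q) at tray angle q.
- tray (a joint): Angle q (rad) of the blue tray (185 x 160 x 8 mm): 0 level, positive = free (-x) edge up, about 0.3 to 0.43 at the start. A hinge spring raises it: pressing down at the knob takes about 1 N at first, rising evenly (0.15 N per mm) to 8 to 11 N near level, where the bumper stops it.
- bumper_top (a point): Nominal top of the black rubber bumper (14 mm wide) under the tray, at (-65, 65, 51) in the tilter frame; the tray would touch it exactly level. Its true height differs by up to 3.5 mm either way and is not in this reading: feel for the sudden stiffening, 8 N per mm. Only with the tray resting on it (up to about 10 N on it) does the bolt face the slot.
- bolt (a joint): Travel (m) of the bolt, a flat steel bar 12 mm wide, 6 mm high, sliding to the tilter's +y in low guides on the tray: 0 drawn, 0.030 fully home at its end stop, 0 to 0.006 at the start. About 1.5 N to slide; stays where left. Its nose reaches the slot at 0.010 and butts against the catch there unless the tray lies on the bumper.
- knob (a point): Centre of the bolt's red knob: a cylinder 24 mm in diameter, 22 mm long, axis along the tilter's y, flat ends, on a 10 mm stem, 40 mm above the tray's upper face. At (-65, 0, 99) in the tilter frame with the bolt drawn, 155 mm before the hinge line and 44 mm above it; tilts with the tray. Culture plate edge 46 mm away towards the hinge.
- slot (a point): Nominal centre of the mouth of the catch's slot, 8.4 mm high, open towards the tray (-y), at (-65, 95, 62.5) in the tilter frame. Bumper and slot share one head set by a screw, so the true slot is off in height by the same unknown amount (up to 3.5 mm) as the bumper. The bolt's centre line is 36 mm below the knob's centre.
- catch: Catch at the tray's +y side: dark foot 34 x 30 x 12 mm carrying a yellow head 22 x 24 mm, top 75 mm above the bench, with the slot, and an arm under the tray with the bumper. Origin under the foot at (-65, 110, 12) in the tilter frame. Delicate: it must never take more than 20 N.
- culture_plate: Clear culture plate 86 x 128 x 17 mm clipped to the tray near the hinge. Origin under its middle, on the tray's upper face. Not to be pressed on.
- media_bottle: Amber bottle with blue cap, 64 mm in diameter, 150 mm high, loose. Origin at the middle of its foot, z up.
- tube_rack: Blue rack 75 x 130 x 45 mm with capped tubes to 65 mm height, loose. Origin under its middle, z up.
- beaker: Glass beaker 70 mm in diameter, 95 mm high, loose. Origin under its middle, z up.

How it is judged:
By the outcome, as a careful person would: the job done as asked, in the order asked, and still so for the second after the job is handed in, with the robot touching nothing.
It also fails if it takes over 67 s, if anything falls off the work surface, if the arm or the gripper's body presses on something with over 40 N, if the wrist force passes 120 N, or if a joint passes its speed limit or range.

## Working session

There is one attempt and no reset: what is moved stays moved. The work goes in short steps, Python scripts to look and compute and a shell command to move; the robot and the scene stay as the last step left them, time stands still between calls to the robot, and variables do not carry over. Pictures are saved under pics/ and viewed, at most 10 in all, crops included, and the job is handed in when it is done.

```bash
mkdir -p pics; ls; cat > h.py <<'E'
import numpy as np, cv2
from cell import monitor, cams, workorder
def grab(n,f):
    im=cams.grab_frame(n); cv2.imwrite('pics/'+f,im[:,:,::-1].copy()); return im
def ray(cal,u,v):
    R=np.array(cal['rotation']).reshape(3,3); d=R@np.array([(u-cal['cx'])/cal['fx'],-(v-cal['cy'])/cal['fy'],-1]); return np.array(cal['eye']),d
def proj(cal,P):
    R=np.array(cal['rotation']).reshape(3,3); c=(np.atleast_2d(P)-np.array(cal['eye']))@R
    return np.c_[cal['cx']+cal['fx']*c[:,0]/-c[:,2], cal['cy']-cal['fy']*c[:,1]/-c[:,2]]
def onz(cal,u,v,z):
    e,d=ray(cal,u,v); return e+d*(z-e[2])/d[2]
E
python3 - <<'E'
from h import *
s=monitor.get_state(); print(s)
for n in ['top','scene']:
    c=cams.get_calibration(n); print(c)
    grab(n,n+'1.png')
    for t in ['tilter','tray','knob','catch','culture_plate','media_bottle','tube_rack','beaker']:
        print(n,t,[(round(b['score'],2),[round((b['box'][0]+b['box'][2]/2)*640),round((b['box'][1]+b['box'][3]/2)*480),round(b['box'][2]*640),round(b['box'][3]*480)]) for b in cams.boxes_of(n,t)[:2]])
E
```

```text
pics
{'clock': 0.0, 'q': array([-8.63425282e-01,  3.85550599e-01,  6.63025920e-03, -4.91292895e-04,
       -1.19400900e+00, -2.58599447e-01]), 'joint_vel': array([ 1.12976655e-03, -1.12218432e-03, -2.38438564e-05, -1.47633440e-03,
       -1.39099047e-03,  1.83614937e-04]), 'tau': array([ 1.65483259e-03, -3.90668464e+01,  1.87405068e+01,  4.21975493e+00,
        1.09650294e-02, -1.89566877e-04]), 'eef_pos': array([ 270.91377787, -562.56220788,  221.46608472]), 'eef_rot': array([-2.22419113e-01,  9.74950536e-01,  1.05054900e-03, -2.93111329e-04]), 'force': array([0.7127019 , 0.54310359, 0.75103618]), 'wrist_torque': array([0.01435128, 0.01186809, 0.03089896]), 'finger_force': 0.0, 'width': 0.9946950995920647}
{'fx': 580.7538557819746, 'fy': 580.7538557819746, 'cx': 332.3799391562702, 'cy': 249.0879766875591, 'eye': array([ 542.2405173 ,   46.2455328 , 1237.59664791]), 'rotation': array([ 0.02146898, -0.01904912, -0.70544792,  0.70818038])}
top tilter [(0.89, [343, 278, 135, 124])]
top tray [(0.68, [294, 299, 19, 14]), (0.65, [347, 277, 92, 91])]
top knob [(0.82, [333, 298, 61, 19])]
to
[... 205 characters left out ...]
3, [295, 301, 20, 18])]
top beaker [(0.62, [463, 298, 37, 34])]
{'fx': 446.62306779691255, 'fy': 446.62306779691255, 'cx': 326.9489496692791, 'cy': 235.83433707477857, 'eye': array([1134.14434513,  -59.98499628,  781.84510385]), 'rotation': array([0.24749624, 0.20639519, 0.59090353, 0.73958073])}
scene tilter [(0.67, [315, 233, 136, 121])]
scene tray [(0.79, [306, 220, 84, 90])]
scene knob [(0.65, [316, 185, 61, 17])]
scene catch [(0.6, [353, 205, 14, 30]), (0.56, [440, 237, 74, 49])]
scene culture_plate [(0.83, [309, 232, 69, 52])]
scene media_bottle [(0.88, [296, 294, 35, 62])]
scene tube_rack [(0.66, [441, 237, 73, 53])]
scene beaker [(0.9, [192, 229, 42, 54]), (0.46, [442, 237, 73, 49])]
```

```bash
sed -i "s/np.array(cal\['rotation'\]).reshape(3,3)/Rot.from_quat(cal['rotation']).as_matrix()/; s/^import numpy.*/&\nfrom scipy.spatial.transform import Rotation as Rot/" h.py
python3 - <<'E'
import cv2
a=cv2.imread('pics/top1.png')[180:380,220:520]; cv2.imwrite('pics/top1c.png',cv2.resize(a,None,fx=2.66,fy=2.66,interpolation=cv2.INTER_CUBIC))
a=cv2.imread('pics/scene1.png')[150:350,150:500]; cv2.imwrite('pics/scene1c.png',cv2.resize(a,None,fx=2.28,fy=2.28,interpolation=cv2.INTER_CUBIC))
E
```

```text
(no output)
```

View pics/top1c.png

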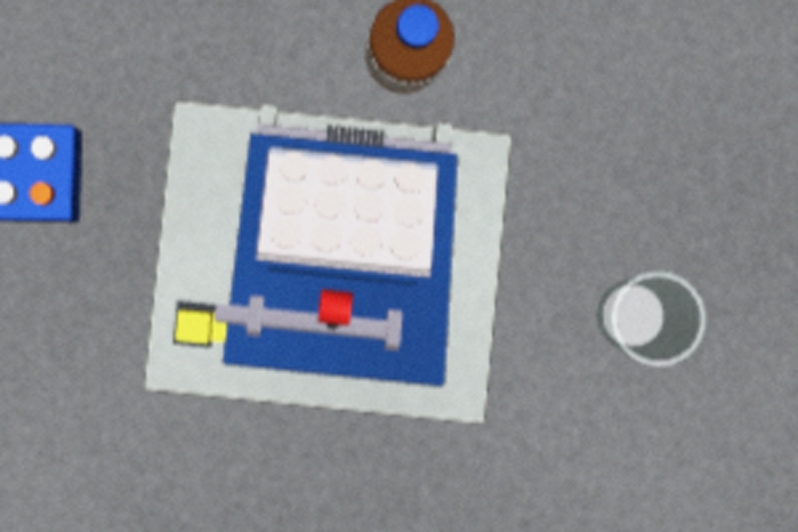

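View pics/scene1c.png

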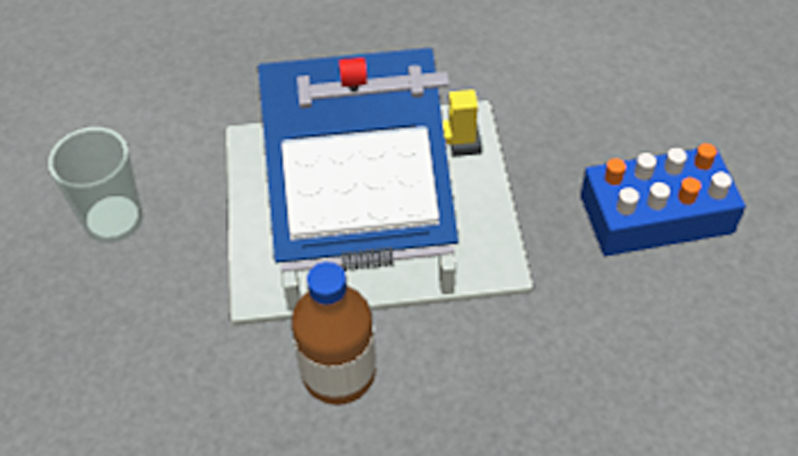

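The top crop shows the tilter base with corners at about (176,102), (510,135), (484,422), (147,389), the red knob at (335,307) and the yellow catch at (195,325). The hinge is at the top, away from the robot. The scene crop shows the tray tipped up, the knob at (353,72), and the bottle behind the hinge.

```bash
cat > fit.py <<'E'
from h import *
from scipy.optimize import least_squares
def red(f):
    im=cv2.imread(f).astype(int); m=((im[:,:,2]>120)&(im[:,:,1]<50)&(im[:,:,0]<60)).astype('uint8')
    n,l,st,ce=cv2.connectedComponentsWithStats(m); i=1+np.argmax(st[1:,4]); return ce[i],st[i]
T=cams.get_calibration('top'); S=cams.get_calibration('scene')
cr=np.array([[176,102],[510,135],[484,422],[147,389]])/2.66+[220,180]
pb=np.array([[110,145,12],[110,-125,12],[-120,-125,12],[-120,145,12.]])
kt,st=red('pics/top1.png'); ks,ss=red('pics/scene1.png'); print(kt,st,ks,ss)
def W(p,P):
    P=np.atleast_2d(P); c,s=np.cos(p[2]),np.sin(p[2]); return np.c_[p[0]+c*P[:,0]-s*P[:,1],p[1]+s*P[:,0]+c*P[:,1],P[:,2]]
def knob(q,b,a=155,h=44): return [90-a*np.cos(q)+h*np.sin(q),b,55+a*np.sin(q)+h*np.cos(q)]
def f(p):
    k=W(p,knob(p[3],p[4]))
    return np.r_[(proj(T,W(p,pb))-cr).ravel(),(proj(T,k)-kt).ravel(),(proj(S,k)-ks).ravel()]
r=least_squares(f,[520,0,0,.35,3]); p=r.x; print(p,r.fun.round(1))
print('knob',W(p,knob(p[3],p[4])),'level',W(p,knob(0,p[4])),'x dir',np.cos(p[2]),np.sin(p[2]))
for n,P in dict(catchhead=[-65,110,75],hinge=[90,0,55]).items(): print(n,W(p,P),proj(T,W(p,P)),proj(S,W(p,P)))
print('bottle',onz(S,*np.array([335,385])/2.28+[150,150],0))
E
python3 fit.py
```

```text
[345.10891089 295.        ] [340 289  12  13 101] [304.5 183.5] [300 182  10   4  40]
[ 5.56181180e+02  1.58764852e+01 -9.33389598e-02  3.66990209e-01
  5.09806326e+00] [-0.5 -0.8  0.8 -0.9  0.7  0.1 -0.8 -0.1  0.8  0.5  0.7 -1.8]
knob [[517.93438258  24.57715672 151.685298  ]] level [[491.93927732  27.01058372  99.        ]] x dir 0.9956470809464419 -0.0932034881473284
catchhead [[501.71650374 131.45589082  75.        ]] [[291.5190703  302.58645902]] [[354.37057769 193.43524811]]
hinge [[645.78941759   7.48817125  55.        ]] [[353.46796234 231.71679055]] [[311.37782956 263.53844817]]
bottle [729.02480271 -39.89621631   0.        ]
```

```bash
R='[1,[0.41,0.98,0],-0.26]'; python3 -m handwheel '[[1,[0.41,0.98,0],-0.26],[1,[0.41,0.98,0],-0.26],[1,[0.41,0.98,0],-0.26],[1,[0.41,0.98,0],-0.26],[1,[0.41,0.98,0],-0.26],[1,[0.41,0.98,0],-0.26],[1,[0.41,0.98,0],-0.26],[1,[0.41,0.98,0],-0.26]]'
python3 -m handwheel '[[1,[0.41,0.98,0],-0.26],[1,[0.41,0.98,0],-0.26],[1,[0.41,0.98,0],-0.26],[1,[0.41,0.98,0],-0.26],[1,[0.41,0.98,0],-0.26],[1,[0.41,0.98,0],-0.26],[1,[0.41,0.98,0],-0.26],[1,[0.41,0.98,0],-0.26]]'
python3 -m handwheel '[[1,[0.41,0.98,0],-0.26],[1,[0.41,0.98,0],-0.26],[1,[0.41,0.98,0],-0.26],[1,[0.41,0.98,0],-0.26],[1,[0.41,0.98,0],-0.26],[1,[0.41,0.98,0],-0.26],[1,[0.41,0.98,0],-0.26],[1,[0.41,0.98,0],-0.26]]'
python3 -m handwheel '[[1,[0,0,0],0],[1,[0,0,0],0]]'
```

```text
clock: 1.9
eef_pos: [353.5, -366.3, 222.7]
eef_rot: [-0.133, 0.991, -0.0, 0.0]
force: [1.1, -0.2, -0.4]
width: 1.002
finger_force: 0.0
clock: 2.9
eef_pos: [435.5, -170.2, 222.8]
eef_rot: [-0.043, 0.999, -0.0, 0.0]
force: [0.5, -1.1, -0.5]
width: 1.003
finger_force: 0.0
clock: 3.9
eef_pos: [517.5, 25.8, 222.7]
eef_rot: [0.048, 0.999, 0.0, 0.0]
force: [0.0, 0.1, 0.2]
width: 1.002
finger_force: 0.0
clock: 4.15
eef_pos: [516.8, 24.6, 222.5]
eef_rot: [0.048, 0.999, -0.0, -0.0]
force: [-0.1, 0.2, -1.0]
width: 0.999
finger_force: 0.0
```

```bash
python3 - <<'E'
from h import *
c=cams.get_calibration('wrist'); print(c); im=grab('wrist','w1.png'); print(proj(c,[[517.9,24.6,151.7],[501.7,131.5,75]]))
E
```

```text
{'fx': 420.5002907877008, 'fy': 420.5002907877008, 'cx': 318.8983972242434, 'cy': 244.88192969417247, 'eye': array([449.88913548,  30.98079546, 384.94457679]), 'rotation': array([-0.0917372 , -0.08301648,  0.66780645,  0.73398031])}
[[319.26912163 260.37098077]
 [461.21094022 197.14551345]]
```

View pics/w1.png

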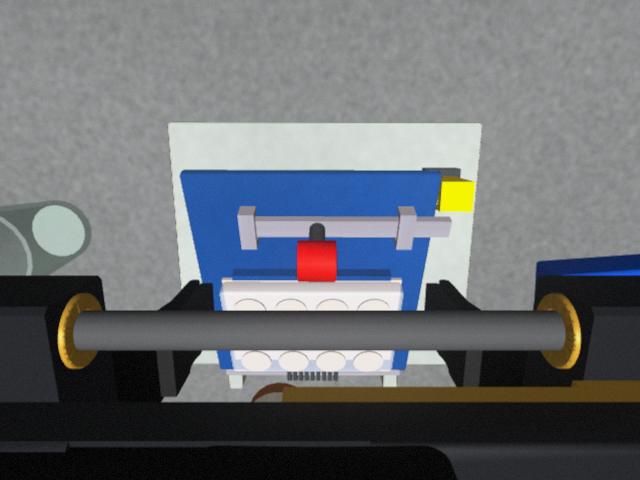

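Wrist picture: the knob is at (317,261) against a predicted (319,260), and the head's top at (457,194) against a predicted (461,197). The fit holds. The fingers straddle the knob, so I'm descending.

```bash
python3 -m handwheel '[[1,[0.04,-0.08,-0.6],0],[1,[0,0,-0.6],0],[1,[0,0,-0.6],0],[1,[0,0,-0.6],0],[1,[0,0,-0.6],0],[1,[0,0,-0.6],0],[1,[0,0,0],0]]'
python3 -m handwheel '[[-0.4,[0,0,0],0],[-1,[0,0,0],0],[-1,[0,0,0],0],[-1,[0,0,0],0],[-1,[0,0,0],0],[-1,[0,0,0],0]]' 35
```

```text
clock: 5.08
eef_pos: [517.3, 22.7, 131.1]
eef_rot: [0.048, 0.999, -0.001, -0.001]
force: [-0.5, -0.4, 0.5]
width: 0.999
finger_force: 0.0
clock: 5.82
eef_pos: [518.2, 22.9, 132.6]
eef_rot: [0.048, 0.999, 0.0, 0.0]
force: [0.6, -0.0, 0.1]
width: 0.401
finger_force: 0.0
```

```bash
python3 -m handwheel '[[-1,[0,0,0],0],[-1,[0,0,0],0],[-1,[0,0,0],0],[-1,[0,0,0],0],[-1,[0,0,0],0]]' 35
python3 - <<'E'
import numpy as np
q0=.367
P=lambda q:(90-155*np.cos(q)+44*np.sin(q),55+155*np.sin(q)+44*np.cos(q))
x0,z0=P(q0)
for q in [.33,.3,.25,.2,.15,.12,.1,.08,.06,.04,.02,0,-.02]:
    x,z=P(q); print(q,round((x-x0)*.9956/25,3),round(-(x-x0)*.0932/25,3),round((z-z0)/25,3))
E
```

```text
clock: 6.45
eef_pos: [518.2, 23.0, 132.6]
eef_rot: [0.048, 0.999, 0.0, 0.0]
force: [-0.9, 1.0, 0.6]
width: 0.246
finger_force: 35.0
0.33 -0.139 0.013 -0.193
0.3 -0.246 0.023 -0.354
0.25 -0.414 0.039 -0.628
0.2 -0.569 0.053 -0.911
0.15 -0.709 0.066 -1.201
0.12 -0.786 0.074 -1.378
0.1 -0.834 0.078 -1.497
0.08 -0.88 0.082 -1.618
0.06 -0.924 0.086 -1.739
0.04 -0.965 0.09 -1.861
0.02 -1.004 0.094 -1.984
0 -1.04 0.097 -2.107
-0.02 -1.074 0.101 -2.232
```

```bash
python3 -m handwheel '[[-1,[-0.14,0.013,-0.19],0],[-1,[-0.11,0.01,-0.16],0],[-1,[-0.165,0.015,-0.275],0],[-1,[-0.155,0.015,-0.285],0],[-1,[-0.14,0.013,-0.29],0],[-1,[0,0,0],0],[-1,[0,0,0],0]]'
```

```text
clock: 7.32
eef_pos: [502.1, 24.8, 103.6]
eef_rot: [0.047, 0.999, 0.0, 0.002]
force: [2.6, -1.5, 4.3]
width: 0.248
finger_force: 35.0
```

```bash
python3 -m handwheel '[[-1,[-0.065,0.006,-0.15],0],[-1,[-0.06,0.006,-0.15],0],[-1,[-0.045,0.004,-0.12],0],[-1,[-0.045,0.004,-0.12],0],[-1,[0,0,0],0],[-1,[0,0,0],0]]'
python3 -m handwheel '[[-1,[-0.03,0.003,-0.09],0],[-1,[0,0,0],0],[-1,[0,0,0],0]]'
python3 -c "
from h import *
print(np.mean([ (cams.grab_frame('wrist'),monitor.get_state()['force'])[1] for _ in range(4)],0))"
```

```text
clock: 8.07
eef_pos: [497.1, 25.4, 90.5]
eef_rot: [0.047, 0.999, 0.0, 0.002]
force: [1.4, -1.5, 8.3]
width: 0.251
finger_force: 35.0
clock: 8.45
eef_pos: [496.4, 25.5, 88.4]
eef_rot: [0.047, 0.999, 0.0, 0.002]
force: [1.2, -1.6, 8.5]
width: 0.249
finger_force: 35.0
[ 1.47455307 -1.30173115  7.95391645]
```

```bash
cat > f.py <<'E'
from h import *
v=[]
for _ in range(4): cams.grab_frame('wrist'); s=monitor.get_state(); v.append(np.r_[s['eef_pos'],s['force']])
print('AVG',np.mean(v,0).round(2),s['width'],s['clock'])
E
for i in 1; do :; done
python3 -m handwheel '[[-1,[-0.006,0,-0.02],0],[-1,[-0.006,0,-0.02],0],[-1,[0,0,0],0]]' >/dev/null; python3 f.py
python3 -m handwheel '[[-1,[-0.006,0,-0.02],0],[-1,[-0.006,0,-0.02],0],[-1,[0,0,0],0]]' >/dev/null; python3 f.py
```

```text
AVG [496.17  25.47  87.6    0.94  -1.64   9.6 ] 0.24871109036441016 9.225
AVG [495.89  25.49  86.63   0.89  -1.42   9.26] 0.2458736422525187 9.8
```

```bash

python3 -m handwheel '[[-1,[-0.01,0,-0.04],0],[-1,[0,0,0],0]]' >/dev/null; python3 f.py
python3 -m handwheel '[[-1,[-0.01,0,-0.04],0],[-1,[0,0,0],0]]' >/dev/null; python3 f.py
```

```text
AVG [495.58  25.52  85.58   0.82  -1.53   9.7 ] 0.2511146868883744 10.25
AVG [ 4.953e+02  2.555e+01  8.459e+01  2.200e-01 -1.400e+00  9.520e+00] 0.25112368544819996 10.7
```

```bash

python3 -m handwheel '[[-1,[-0.01,0,-0.03],0],[-1,[0,0,0],0]]' >/dev/null; python3 f.py
```

```text
AVG [495.1   25.57  83.88   0.82  -0.95   9.79] 0.2491411357112331 11.15
```

```bash

python3 -m handwheel '[[-1,[-0.01,0,-0.03],0],[-1,[0,0,0],0]]' >/dev/null; python3 f.py
```

```text
AVG [ 4.9491e+02  2.5590e+01  8.3180e+01  4.9000e-01 -1.5700e+00  1.0100e+01] 0.24764663435256598 11.6
```

```bash

python3 -m handwheel '[[-1,[-0.008,0,-0.02],0],[-1,[0,0,0],0]]' >/dev/null; python3 f.py
```

```text
AVG [494.76  25.6   82.72   0.97  -0.91   9.92] 0.24723599901622345 12.05
```

```bash

python3 -m handwheel '[[-1,[-0.008,0,-0.02],0],[-1,[0,0,0],0]]' >/dev/null; python3 f.py
```

```text
AVG [494.65  25.61  82.26   0.73  -0.89  10.5 ] 0.25047103840639434 12.5
```

```bash

python3 -m handwheel '[[-1,[-0.006,0,-0.02],0],[-1,[0,0,0],0]]' >/dev/null; python3 f.py
```

```text
AVG [494.52  25.63  81.77   1.34  -1.18  10.77] 0.2509119351015065 12.95
```

```bash

python3 -m handwheel '[[-1,[-0.006,0,-0.02],0],[-1,[0,0,0],0]]' >/dev/null; python3 f.py
```

```text
AVG [ 4.9438e+02  2.5640e+01  8.1280e+01  7.6000e-01 -3.3000e-01  9.9200e+00] 0.25077512790615514 13.4
```

```bash

python3 -m handwheel '[[-1,[-0.006,0,-0.02],0],[-1,[0,0,0],0]]' >/dev/null; python3 f.py
```

```text
AVG [494.24  25.65  80.79   0.68  -0.72  10.36] 0.2519783774555938 13.85
```

```bash

python3 -m handwheel '[[-1,[-0.006,0,-0.02],0],[-1,[0,0,0],0]]' >/dev/null; python3 f.py
```

```text
AVG [494.15  25.66  80.33   0.79  -0.76  10.42] 0.24781578478957128 14.3
```

```bash

python3 -m handwheel '[[-1,[-0.006,0,-0.02],0],[-1,[0,0,0],0]]' >/dev/null; python3 f.py
```

```text
AVG [494.    25.67  79.83   0.51  -1.1   10.68] 0.2504740376222779 14.75
```

```bash

python3 -m handwheel '[[-1,[-0.006,0,-0.02],0],[-1,[0,0,0],0]]' >/dev/null; python3 f.py
```

```text
AVG [ 4.9389e+02  2.5700e+01  7.9350e+01  2.8000e-01 -1.3400e+00  1.1110e+01] 0.2466840849009194 15.2
```

```bash

python3 -m handwheel '[[-1,[-0.006,0,-0.02],0],[-1,[0,0,0],0]]' >/dev/null; python3 f.py
```

```text
AVG [493.74  25.7   78.87   1.14  -1.37  10.62] 0.24639738416782844 15.65
```

```bash

python3 -m handwheel '[[-1,[-0.006,0,-0.02],0],[-1,[0,0,0],0]]' >/dev/null; python3 f.py
```

```text
AVG [493.65  25.72  78.38   0.82  -0.79  10.83] 0.2501318887705598 16.1
```

```bash
python3 - <<'E'
from h import *
grab('scene','s2.png'); a=cv2.imread('pics/s2.png')[160:280,240:400]; cv2.imwrite('pics/s2c.png',cv2.resize(a,None,fx=5,fy=5,interpolation=cv2.INTER_CUBIC))
E
```

```text
(no output)
```

View pics/s2c.png

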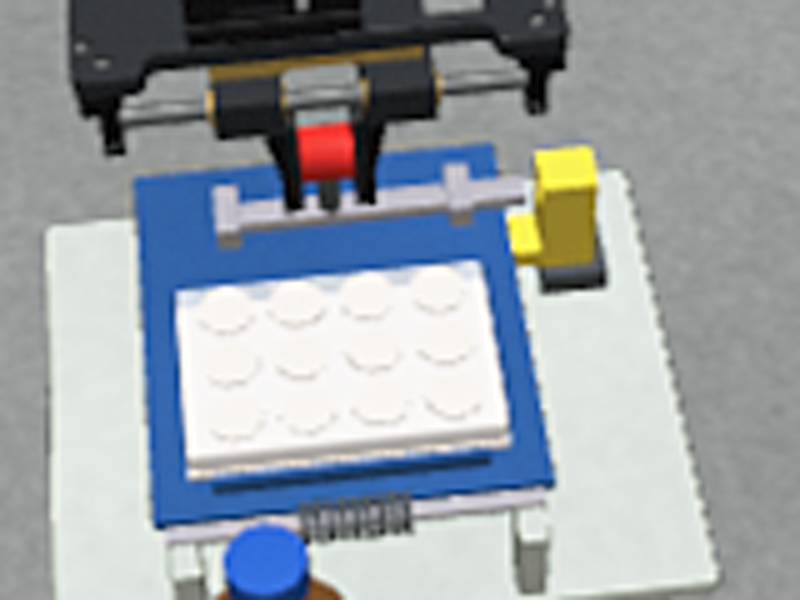

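The scene crop shows the knob gripped at (327,150), the tray nearly level and the bolt nose at (525,190), just short of the yellow head. The bumper hasn't made contact yet, so I keep stepping down.

```bash

python3 -m handwheel '[[-1,[-0.006,0,-0.02],0],[-1,[0,0,0],0]]' >/dev/null; python3 f.py
```

```text
AVG [493.54  25.71  78.     0.83  -0.73  11.77] 0.2431218647828285 16.6
```

```bash

python3 -m handwheel '[[-1,[-0.006,0,-0.02],0],[-1,[0,0,0],0]]' >/dev/null; python3 f.py
```

```text
AVG [ 4.9353e+02  2.5720e+01  7.7790e+01  3.5000e-01 -8.6000e-01  1.2690e+01] 0.24636631268998208 17.05
```

```bash

python3 -m handwheel '[[-1,[-0.006,0,-0.02],0],[-1,[0,0,0],0]]' >/dev/null; python3 f.py
```

```text
AVG [ 4.9349e+02  2.5720e+01  7.7570e+01  4.0000e-02 -1.0500e+00  1.5310e+01] 0.24390933776839585 17.5
```

Sudden stiffening: the last 0.5 mm steps moved the tool only 0.2 mm each, and there is about 4.5 N on the bumper. I'm sliding the bolt now.

```bash

python3 -m handwheel '[[-1,[0.01,0.1,0],0],[-1,[0.01,0.1,0],0],[-1,[0.01,0.1,0],0],[-1,[0,0,0],0]]' ; python3 f.py
```

```text
clock: 18.0
eef_pos: [494.3, 33.4, 77.6]
eef_rot: [0.047, 0.999, 0.001, 0.003]
force: [0.6, 0.2, 15.2]
width: 0.248
finger_force: 35.0
AVG [ 4.9426e+02  3.3400e+01  7.7590e+01 -5.3000e-01 -1.4000e-01  1.5000e+01] 0.24696800086781007 18.2
```

```bash

python3 -m handwheel '[[-1,[0.005,0.06,0],0],[-1,[0.005,0.06,0],0],[-1,[0,0,0],0]]' ; python3 f.py
```

```text
clock: 18.58
eef_pos: [494.5, 36.3, 77.6]
eef_rot: [0.047, 0.999, 0.001, 0.003]
force: [-1.2, -1.6, 14.4]
width: 0.253
finger_force: 35.0
AVG [ 4.9452e+02  3.6320e+01  7.7590e+01  1.6000e-01 -1.0900e+00  1.5330e+01] 0.2459347154591702 18.775
```

```bash

python3 -m handwheel '[[-1,[0.008,0.08,0],0],[-1,[0.008,0.08,0],0],[-1,[0.008,0.08,0],0],[-1,[0,0,0],0]]' >/dev/null ; python3 f.py
```

```text
AVG [ 4.9511e+02  4.2390e+01  7.7580e+01 -4.8000e-01 -4.1000e-01  1.4930e+01] 0.24577523300340784 19.475
```

```bash

python3 -m handwheel '[[-1,[0.006,0.06,0],0],[-1,[0.006,0.06,0],0],[-1,[0,0,0],0]]' >/dev/null; python3 f.py
```

```text
AVG [ 4.9542e+02  4.5360e+01  7.7610e+01 -1.5000e-01 -6.7000e-01  1.4920e+01] 0.24886554223349414 20.05
```

```bash

python3 -m handwheel '[[-1,[0.004,0.04,0],0],[-1,[0.004,0.04,0],0],[-1,[0,0,0],0]]' >/dev/null; python3 f.py
```

```text
AVG [ 4.9561e+02  4.7320e+01  7.7610e+01 -1.7000e-01 -1.3400e+00  1.4790e+01] 0.2450043455099801 20.625
```

Bolt at about 25.7 mm. I'm feeling for the end stop.

```bash

python3 -m handwheel '[[-1,[0.004,0.04,0],0],[-1,[0.004,0.04,0],0],[-1,[0,0,0],0]]' >/dev/null; python3 f.py
```

```text
AVG [ 4.958e+02  4.931e+01  7.760e+01 -1.900e-01 -1.090e+00  1.511e+01] 0.2494477251903694 21.2
```

```bash

python3 -m handwheel '[[-1,[0.003,0.03,0],0],[-1,[0,0,0],0]]' >/dev/null; python3 f.py
```

```text
AVG [ 4.9587e+02  5.0030e+01  7.7610e+01 -3.2000e-01 -1.4500e+00  1.4990e+01] 0.24792550882927983 21.65
```

```bash

python3 -m handwheel '[[-1,[0.003,0.03,0],0],[-1,[0,0,0],0]]' >/dev/null; python3 f.py
```

```text
AVG [ 4.9594e+02  5.0790e+01  7.7610e+01  4.7000e-01 -9.7000e-01  1.4910e+01] 0.25289967207356356 22.1
```

```bash

python3 -m handwheel '[[-1,[0.003,0.03,0],0],[-1,[0,0,0],0]]' >/dev/null; python3 f.py
```

```text
AVG [ 4.960e+02  5.153e+01  7.759e+01 -2.900e-01 -1.260e+00  1.469e+01] 0.248002433751321 22.55
```

```bash

python3 -m handwheel '[[-1,[0.003,0.03,0],0],[-1,[0,0,0],0]]' >/dev/null; python3 f.py
```

```text
AVG [495.97  51.62  77.59   0.73  -4.01  15.08] 0.24789858403078813 23.0
```

```bash

python3 -m handwheel '[[-1,[0.002,0.02,0],0],[-1,[0,0,0],0]]' >/dev/null; python3 f.py
```

```text
AVG [495.94  51.66  77.59   1.21  -5.58  14.94] 0.24958180475376043 23.45
```

The bolt has travelled 26 mm from about 4 mm to a hard stop at 30, so it is home. I'm easing the tray up against the bolt before opening.

```bash

python3 -m handwheel '[[-1,[0,0,0.02],0],[-1,[0,0,0.02],0],[-1,[0,0,0],0]]' >/dev/null; python3 f.py
```

```text
AVG [496.01  51.68  78.1    2.33  -6.1   11.09] 0.24615822165485673 24.025
```

```bash

python3 -m handwheel '[[-1,[0,0,0.02],0],[-1,[0,0,0.02],0],[-1,[0,0,0],0]]' >/dev/null; python3 f.py
```

```text
AVG [496.13  51.66  78.84   3.68  -6.6    9.14] 0.24633324811128202 24.6
```

```bash

python3 -m handwheel '[[-1,[0.004,0,0.02],0],[-1,[0.004,0,0.02],0],[-1,[0,0,0],0]]' >/dev/null; python3 f.py
```

```text
AVG [496.22  51.72  79.37   4.95  -6.32   6.49] 0.24692013377453567 25.175
```

```bash

python3 -m handwheel '[[-1,[0.004,0,0.02],0],[-1,[0,0,0],0]]' >/dev/null; python3 f.py
```

```text
AVG [496.21  51.73  79.48   5.39  -5.95   3.96] 0.24848957096634222 25.625
```

```bash

python3 -m handwheel '[[-1,[0.02,0,0.02],0],[-1,[0,0,0],0]]' >/dev/null; python3 f.py
python3 -m handwheel '[[-0.4,[0,0,0],0],[-0.2,[0,0,0],0],[0,[0,0,0],0],[0.3,[0,0,0],0],[0.3,[0,0,0],0],[0.3,[0,0,0],0],[0.3,[0,0,0],0]]'; python3 f.py
```

```text
AVG [496.23  51.75  79.57   5.44  -5.22   2.85] 0.24514889090452543 26.075
clock: 26.95
eef_pos: [494.1, 52.2, 78.8]
eef_rot: [0.048, 0.999, 0.0, 0.0]
force: [0.4, -0.1, 0.3]
width: 0.648
finger_force: 0.0
AVG [ 4.9411e+02  5.2150e+01  7.8810e+01 -2.1000e-01 -1.8000e-01 -1.0000e-02] 0.6467873367031182 27.15
```

```bash

python3 -m handwheel '[[0.3,[0,0,0.5],0],[0.3,[0,0,0.8],0],[0.3,[0,0,1],0],[0.3,[0,0,1],0],[0.3,[0,0,1],0],[0.3,[0,0,1],0],[0.3,[0,0,0],0]]'; python3 - <<'E'
from h import *
from fit import p,W,knob,red,S
grab('scene','s3.png'); grab('top','t3.png'); print(red('pics/s3.png')[0],proj(S,W(p,knob(0,30))),proj(S,W(p,knob(0,27))),proj(S,W(p,knob(0.02,30))))
a=cv2.imread('pics/s3.png')[160:280,240:400]; cv2.imwrite('pics/s3c.png',cv2.resize(a,None,fx=5,fy=5,interpolation=cv2.INTER_CUBIC))
E
```

```text
clock: 28.02
eef_pos: [495.4, 52.6, 214.2]
eef_rot: [0.048, 0.999, 0.001, 0.003]
force: [0.7, -0.1, -0.3]
width: 0.649
finger_force: 0.0
[345.10891089 295.        ] [340 289  12  13 101] [304.5 183.5] [300 182  10   4  40]
[ 5.56181180e+02  1.58764852e+01 -9.33389598e-02  3.66990209e-01
  5.09806326e+00] [-0.5 -0.8  0.8 -0.9  0.7  0.1 -0.8 -0.1  0.8  0.5  0.7 -1.8]
knob [[517.93438258  24.57715672 151.685298  ]] level [[491.93927732  27.01058372  99.        ]] x dir 0.9956470809464419 -0.0932034881473284
catchhead [[501.71650374 131.45589082  75.        ]] [[291.5190703  302.58645902]] [[354.37057769 193.43524811]]
hinge [[645.78941759   7.48817125  55.        ]] [[353.46796234 231.71679055]] [[311.37782956 263.53844817]]
bottle [729.02480271 -39.89621631   0.        ]
[317.46511628 191.23255814] [[317.11012385 189.41734391]] [[315.68932003 189.55974788]] [[317.11383634 188.70872604]]
```

View pics/s3c.png

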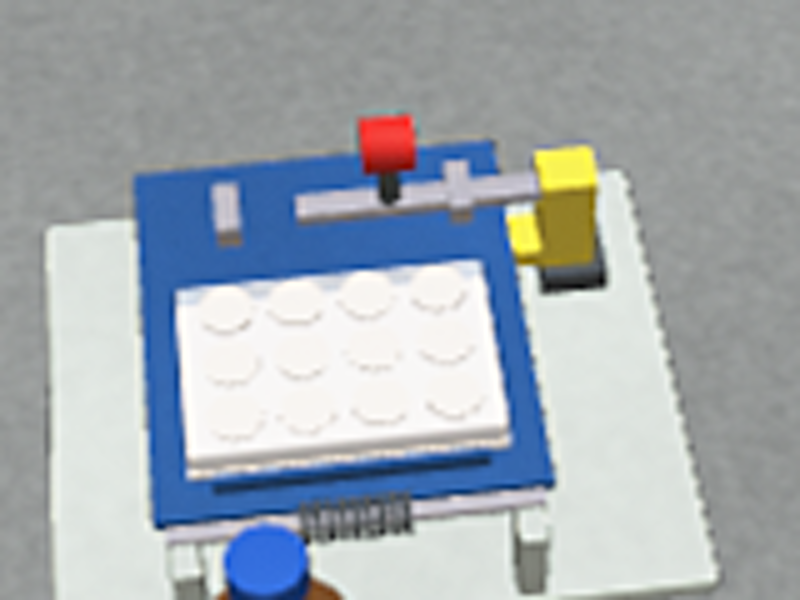

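The crop shows the tray level by itself, the bolt in the yellow catch at (535,185), and the knob at (387,145), matching the fully-home prediction. The robot is clear.

```bash
python3 -c "
from cell import workorder; print(workorder.job_done())"
```

```text
the job is handed in; nothing more can be done
None
```

The tray lies level by itself with its bolt fully home in the catch, the robot is clear of everything, and the job is handed in; only about 5 N was felt on the bumper and 7 N at the bolt's end stop.

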